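# Unclip the blow-off nozzle from its dock

## Robot

A 7-joint arm with a two-finger parallel gripper is mounted at the origin on a cart in front of the work surface, level with it; the furniture and walls round the work are solid. World frame = base frame: x ahead of the robot, y to its left, z up, the work surface at z = 0. Lengths are in m, angles in degrees, forces in N, time in s.
With the tool pointing down it reaches from about 0.425 to 0.875 m from the base axis. Payload 4.7 kg.
Tool frame: the origin (TCP) lies at the very end of the fingers, on their centre line; the grasp point (between the pads) lies 19 mm behind it; z points along the fingers, y is the line along which they close (so a half turn about z gives the same grasp; the last joint's range is limited). The gripper opens to 87 mm and grips with 3 to 60 N. Pads are 19 mm wide; open, the fingers measure 117 mm over their backs; the gripper's body (75 mm by 190 mm) begins 51 mm behind the grasp point.
Start: joints at [-64.796, 18.392, -4.016, 83.108, 1.295, 78.541, -3.26], TCP at [0.269, 0.592, 0.187] pointing down, gripper open.
Joint ranges: [-163.93, 163.93], [-17.29, 119.83], [-79.2, 71.16], [3.27, 140.29], [-89.18, 269.18], [5.43, 117.66], [-154.24, 154.24]. Speed limits (degrees/s): [147.25, 147.25, 180, 180, 180, 180, 180].

## Interface

Orientations are given as [roll, pitch, yaw] about the fixed x, y, z axes, in that order (R = Rz(yaw) Ry(pitch) Rx(roll)).
In Python, from cell import telemetry, cams, env gives the robot as it stands.
- The arm moves only by the tool arm_command, never from a script. Its argument "series" is text: rows parted by semicolons, each of 5 numbers parted by spaces: the shift along the tool's x, y, z in mm, then the turn about the tool's z in rad, then the closure in counts, from 0 (fully open) to 255 (shut). A call has 1 to 20 rows; each row shifts and turns the commanded pose from where the row before left it, along the tool's axes as they then stand; what a row does not reach is not made up. A row lasts 1/12 s, in which the tool goes at most 41.7 mm and 7.16 degrees, less where a joint would pass 70% of its speed; a pose out of reach is approached as far as the arm can. A call is refused whole if a number of a shift passes 41.7 or a number of a turn 0.125, either way. A call with a gripper value outside its range is refused whole. The fingers move at their own pace and stop on an object; "squeeze" is the grip in N (left out, the last holds). Time passes only in rows, so rows that do not move let the fingers close. It gives the time, the measured TCP pose, the force, the opening and the grip force at its end, in the units of the state.
- telemetry.get_obs(): the state, without advancing time (a new reading comes with each control period).
- cams.read_camera(name): name is "side" or "top"; returns the picture (384x512x3 uint8, blue, green, red); there is no depth.
- cams.calibration(name): a dict with "K" (3x3 intrinsics, pixels), "origin" and "rotation" of the camera in the world. Camera axes: x right, y down, z forward; pixel columns grow to the right and rows downward; lengths in m; the calibration is good to about 2 mm. A picture is of the moment at which its call begins. calibration takes no time and is no camera call.
- env.sign_off(): hands the job in; it is judged then, once.
The state is a dict: "time_s": time; "qpos": joint angles; "joint_velocities": joint speeds; "effort": joint torques, N m; "tool_pos": TCP position; "tool_rot": TCP orientation; "force": force on the tool from outside, world axes, zero at the start; "wrist_torque": the same for the moment, N m; "grip_width": finger opening in m; "grasp_force": force on a finger pad.
Only numpy, scipy, OpenCV 4.12 (cv2) and the standard library are available. Lean on these libraries where they do the work, as an engineer would, in place of code of your own. Each camera call takes 0.05 s, during which the arm holds its last target. There are 200 camera calls.

## Task

Take the blow-off nozzle off its dock for cleaning: push its release button down until you feel it come up against the stop, keep it held down while you slide the nozzle straight out of the open front of the dock, then set the nozzle down flat in the parts tray and let go. Do not force the clip or drop the nozzle, and leave the oil can, the bottle and the screw tin where they stand.

Things in the scene. Friction and masses are not known exactly. Their poses are not given: they have to be found in the camera images.
- dock: Grey cast dock, fixed: base plate 8 mm thick (x -112 to 78 mm, y -46 to 46), two side walls (x -51 to 34 mm, top 46 mm above the bench) and a 40 mm high rear block. Origin on the bench under the button's axis of a nozzle that is fully home; x to the rear block, z up. The nozzle slides out along -x with 2 mm play each side. The nozzle may load it with at most 30 N, pressing or pulling.
- catch_home (a point): Middle of the home notches (18 mm long) in the steel catch strips along both walls, 40 mm above the bench at dock x = 0. Lugs at the button's sides stand in them and lock the nozzle. The strips sit up to 6 mm higher or lower from dock to dock, in no pose: the lugs come free at 3 to 15 mm of button travel and land on a ledge, a firm stop, 2.5 mm further (5.5 to 17.5 mm).
- catch_second (a point): Middle of the second pair of notches, 30 mm nearer the front: let up there, the button locks again. The lugs are past all notches once the nozzle has moved 60 mm, and the nozzle is out of the walls after 83 mm, then standing on the flat apron of the base plate. (This and catch_home do not show the strips' own height.)
- nozzle: Nozzle, about 0.33 kg: steel sole 64 x 58 x 3.5 mm, aluminium body 60 x 36 mm up to 32 mm height, tapered spout to -x that ends 79 mm before the origin, 18 mm above the sole's underside. 90 mm high with its button. Origin: centre of the sole's underside, under the button's axis, z up. It starts fully home, its axes along the dock's, its sole on the plate 8 mm above the bench.
- nozzle_sole (a point): Centre of the underside of the nozzle's sole (same as the nozzle's origin).
- button_grip (a point): Centre of the square black grip stem of the release button, 20 x 20 mm (sides along the nozzle's x and y) and 34 mm tall, half-way up: 73.5 mm above the nozzle's sole with the button up. At the stem's foot, 17 mm below this point, is a flat collar 40 x 40 mm and 5 mm thick that fingertips can press on. The stem can be gripped, pushed down, pulled and lifted by; it carries the nozzle.
- button (a joint): Travel of the release button in m: 0 up, grows as it is pressed. Spring: 3 N at the start and 0.35 N more for each mm.
- tray: Open flat sheet-steel parts tray, fixed, 200 (x) x 140 (y) mm, walls 3 mm thick and 22 mm high, floor 3 mm thick, a small wire handle on the middle of each long side. Origin: on the bench under its centre, z up. The nozzle fits flat in it with its spout along the tray's x, the sole's centre up to about 25 mm off centre.
- oil_can: Red oil can with a tall spout, 68 mm wide, 165 mm tall, loose; origin at the centre of its foot. A bystander.
- screw_tin: Open round tin of screws, 76 mm wide, 50 mm tall, loose; origin at the centre of its foot. A bystander.
- marking_blue: Small bottle with a black cap, 33 mm wide, 68 mm tall, loose; origin at the centre of its foot. A bystander.
Mind the look-alikes: they are no part of the job. Leave any green look-alike of the nozzle alone.

How it is judged:
By the outcome, as a careful person would: the job done as asked, in the order asked, and still so for the second after the job is handed in, with the robot touching nothing.
It also fails if it takes over 58 s, if anything falls off the work surface, if the arm or the gripper's body presses on something with over 40 N, if the wrist force passes 120 N, or if a joint passes its speed limit or range.

## Working session

There is one attempt and no reset: what is moved stays moved. The work goes in short steps, Python scripts to look and compute and a tool call to move; the robot and the scene stay as the last step left them, time stands still between calls to the robot, and variables do not carry over. Pictures are saved under pics/ and viewed, at most 10 in all, crops included, and the job is handed in when it is done.

Besides the shell and the picture viewer there is one more tool, called after ">>>" in YAML: its name, and indented under it one key for each argument. arm_command: Moves the arm, as the interface text tells. Its arguments: {"type":"object","properties":{"series":{"type":"string"},"squeeze":{"type":"number"}},"required":["series"]}

```bash
ls; mkdir -p pics; python3 - <<'E'
from cell import telemetry, cams, env
import cv2
for n in("top","side"):
    cv2.imwrite(f"pics/{n}0.png",cams.read_camera(n)); print(n,cams.calibration(n))
print(telemetry.get_obs())
E
```

```text
pics
top {'K': array([[484.29955858,   0.        , 254.20425796],
       [  0.        , 484.29955858, 194.19125359],
       [  0.        ,   0.        ,   1.        ]]), 'origin': array([ 0.41169525, -0.05873558,  1.56556266]), 'rotation': array([-1.73100374e+02, -1.72513970e-01, -8.98140181e+01])}
side {'K': array([[350.01674974,   0.        , 256.96938251],
       [  0.        , 350.01674974, 193.30361048],
       [  0.        ,   0.        ,   1.        ]]), 'origin': array([0.37772122, 0.72308663, 0.55828724]), 'rotation': array([-120.95329286,   -0.68584995, -163.01148417])}
{'time_s': 0.1, 'qpos': array([-64.79519221,  18.43472777,  -4.0125901 ,  83.16667105,
         1.29596482,  78.54189448,  -3.26269392]), 'joint_velocities': array([-0.02576123, -0.17543365,  0.02883435, -0.20074777, -0.00053383,
        0.03456164, -0.07409244]), 'effort': array([ 3.39234011e-04, -4.92573774e+01, -4.05430589e-01, -3.13396060e+01,
       -6.41574268e-02,  3.95686948e-02,  5.07098014e-05]), 'tool_pos': array([0.26834265, 0.59141863, 0.18628238]), 'tool_rot': array([-1.79901979e+02,  7.33513488e-03,  1.55599473e+02]), 'force': array([-0.13472443, -0.36777354, -0.65076384]), 'wrist_torque': array([-0.03715718,  0.05018094, -0.04183907]), 'grasp_force': 0.0, 'grip_width': 0.08690860460546013}
```

View pics/top0.png

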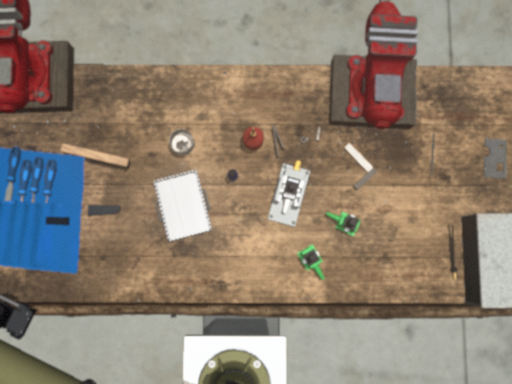

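View pics/side0.png

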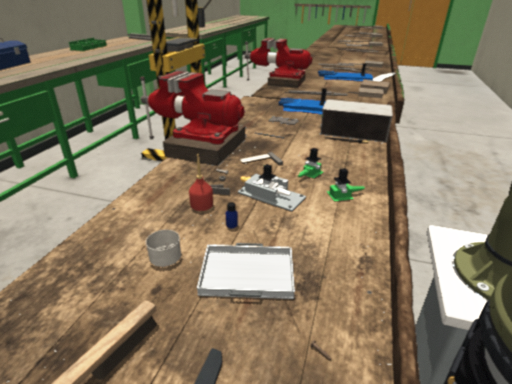

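The top view shows the grey dock with the nozzle at about (290,190), spout toward (298,164). The green look-alikes are at (347,222) and (312,260). The tray is at (183,205), the oil can at (253,137), the bottle at (232,175) and the tin at (181,143). The aluminium/grey one in the dock fits the description, so I'll confirm it in a crop.

```bash
cat > h.py <<'E'
import numpy as np, cv2
from scipy.spatial.transform import Rotation as Ro
from cell import telemetry, cams, env
def cal(n):
    c=cams.calibration(n); return c["K"],c["origin"],Ro.from_euler("xyz",c["rotation"],degrees=True).as_matrix()
def ray(n,uv):
    K,o,R=cal(n); d=R@np.linalg.solve(K,[*uv,1]); return o,d/np.linalg.norm(d)
def plane(n,uv,z):
    o,d=ray(n,uv); return o+d*(z-o[2])/d[2]
def proj(n,p):
    K,o,R=cal(n); q=K@(R.T@(np.asarray(p)-o)); return q[:2]/q[2]
def tri(a,b):
    (o1,d1),(o2,d2)=ray("top",a),ray("side",b)
    s=np.linalg.lstsq(np.c_[d1,-d2],o2-o1,rcond=None)[0]
    p,q=o1+s[0]*d1,o2+s[1]*d2; return (p+q)/2,np.linalg.norm(p-q)
E
python3 - <<'E'
from h import *
t=cv2.imread("pics/top0.png");s=cv2.imread("pics/side0.png")
a=cv2.resize(t[150:240,255:345],(590,590),interpolation=cv2.INTER_CUBIC)[:,:395]
b=cv2.resize(s[155:215,230:310],(400,300),interpolation=cv2.INTER_CUBIC)
c=cv2.resize(t[160:250,145:225],(400,290),interpolation=0)
o=np.zeros((590,800,3),np.uint8);o[:,:395]=a;o[:300,400:]=b;o[300:,400:]=c
cv2.imwrite("pics/crop0.png",o)
for n,uv,z in[("top",(183,205),.02),("top",(291,187),.08),("top",(298,164),.03)]:print(uv,plane(n,uv,z))
E
```

```text
(183, 205) [0.56302019 0.16528162 0.02      ]
(291, 187) [ 0.61431116 -0.17647574  0.08      ]
(298, 164) [ 0.6959264  -0.20341623  0.03      ]
```

View pics/crop0.png

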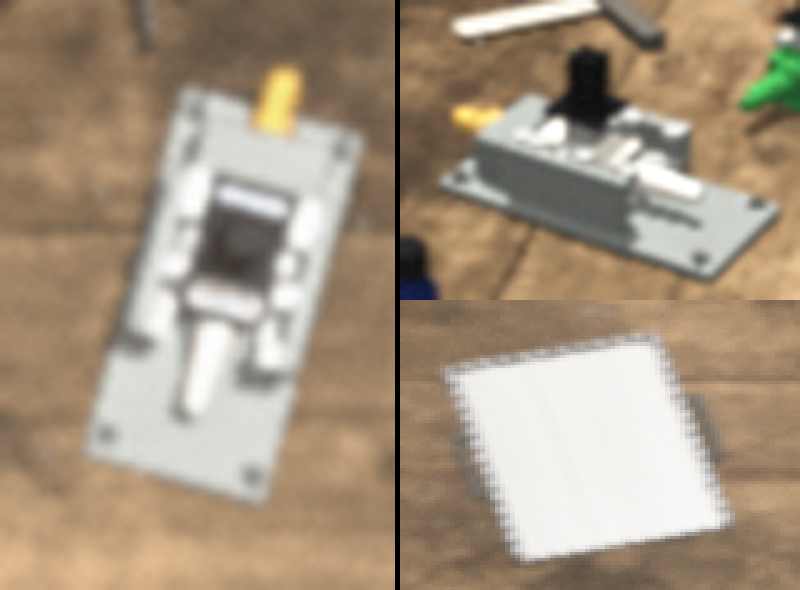

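The crop confirms the aluminium nozzle with a black button, sitting in the grey dock. The white spout points toward the robot (top image bottom-left), so the open front faces the robot. The yellow fitting is at the rear.

```bash
python3 - <<'E'
from h import *
t=cv2.imread("pics/top0.png");s=cv2.imread("pics/side0.png")
k=590/90
def px(c):return (np.array(c)+.5)/k-.5+[255,150]
C=[plane("top",px(c),.008) for c in[(183,90),(364,137),(265,502),(87,454)]]
for c in C:print(c)
C=np.array(C); f=(C[2]+C[3])/2; r=(C[0]+C[1])/2
print("len",np.linalg.norm(r-f),np.linalg.norm(C[0]-C[1]),np.linalg.norm(C[2]-C[3]))
u=(r-f)/np.linalg.norm(r-f)
yaw=np.arctan2(u[1],u[0]);print("dock yaw",np.degrees(yaw),"sides",[np.degrees(np.arctan2(*(d[1::-1]))) for d in(C[0]-C[3],C[1]-C[2])])
o=C.mean(0)+u*.017;o[2]=0;print("dock origin",o)
# stem/collar dark masks
def dark(im,x0,y0,x1,y1):
    h=cv2.cvtColor(im,cv2.COLOR_BGR2HSV)[...,2]; m=np.zeros(h.shape,np.uint8);m[y0:y1,x0:x1]=(h[y0:y1,x0:x1]<70)*255
    n,l,st,c=cv2.connectedComponentsWithStats(m);i=1+np.argmax(st[1:,4]);print(st[i],c[i]);return l==i
m=dark(t,275,170,310,210); ys,xs=np.nonzero(m);rc=cv2.minAreaRect(np.c_[xs,ys].astype(np.float32));print("top dark",rc)
print("  at collar z",plane("top",rc[0],.0665),"predict grip proj",proj("top",o+[0,0,.0665]),proj("top",o+[0,0,.0985]))
m=dark(s,255,155,285,185); ys,xs=np.nonzero(m)
for y in range(ys.min(),ys.max()+1):print(y,xs[ys==y].min(),xs[ys==y].max())
print("side pred top",proj("side",o+[0,0,.0985]),"collar top",proj("side",o+[0,0,.0695]),)
# tray
h=cv2.cvtColor(t,cv2.COLOR_BGR2HSV);m=np.zeros(h.shape[:2],np.uint8);w=(slice(160,250),slice(145,225))
m[w]=((h[w][...,1]<40)&(h[w][...,2]>90))*255
m=cv2.morphologyEx(m,cv2.MORPH_CLOSE,np.ones((3,3)));m=cv2.morphologyEx(m,cv2.MORPH_OPEN,np.ones((9,9)))
rc=cv2.minAreaRect(cv2.findContours(m,0,2)[0][0]);P=[plane("top",p,.022) for p in cv2.boxPoints(rc)]
print("tray",rc,np.mean(P,0));
for i in range(4):d=P[(i+1)%4]-P[i];print(np.linalg.norm(d),np.degrees(np.arctan2(d[1],d[0])))
for n,c,z in[("oil",(253,137),.05),("bottle",(232,175),.068),("tin",(181,143),.05)]:print(n,plane("top",c,z))
E
```

```text
[ 0.70210914 -0.15485188  0.008     ]
[ 0.67872484 -0.24478874  0.008     ]
[ 0.49716315 -0.19429684  0.008     ]
[ 0.52042667 -0.10700449  0.008     ]
len 0.18816013337379245 0.09292719526575909 0.09033905719792126
dock yaw -15.148286979238993 sides [np.float64(-14.754242996006411), np.float64(-15.541129763534592)]
dock origin [ 0.61601525 -0.1796779   0.        ]
[288 186   4   6  12] [289.25 189.  ]
top dark ((289.5, 188.5), (5.0, 3.0), 90.0)
  at collar z [ 0.61140793 -0.17283224  0.0665    ] predict grip proj [291.68259044 187.04598347] [292.51785948 185.63592224]
[260 165  15  16 136] [267.05882353 173.08823529]
165 265 268
166 264 270
167 264 270
168 264 270
169 264 271
170 264 270
171 264 271
172 264 271
173 263 271
174 263 272
175 261 274
176 260 273
177 260 272
178 263 271
179 264 270
180 267 270
side pred top [267.22120898 164.53140324] collar top [266.96030034 173.21559945]
tray ((182.058837890625, 205.2353057861328), (63.54433059692383, 49.96233367919922), 75.96376037597656) [0.56284533 0.16806247 0.022     ]
0.1604202733472285 -75.5103081162241
0.205424892632114 -165.22216633565506
0.15800002094247906 104.24460864074354
0.20477559535787151 15.456377895746998
oil [ 0.77931466 -0.05825445  0.05      ]
bottle [0.65316818 0.00702505 0.068     ]
tin [0.75883218 0.17146837 0.05      ]
```

>>> arm_command:
  series: "-15 -0.5 0 0.02 0;-30.5 -1 0 0.047 0;-30.5 -1 0 0.047 0;-30.5 -1 0 0.047 0;-30.5 -1 0 0.047 0;-30.5 -1 0 0.047 0;-30.5 -1 0 0.047 0;-30.5 -1 0 0.047 0;-30.5 -1 0 0.047 0;-30.5 -1 0 0.047 0;-30.5 -1 0 0.047 0;-30.5 -1 0 0.047 0;-30.5 -1 0 0.047 0;-30.5 -1 0 0.047 0;-30.5 -1 0 0.047 0;-30.5 -1 0 0.047 0;-30.5 -1 0 0.047 0;-30.5 -1 0 0.047 0;-30.5 -1 0 0.047 0;-30.5 -1 0 0.047 0"
  squeeze: 30

```text
time_s: 1.77
tool_pos: [0.6305, 0.1425, 0.1871]
tool_rot: [-180.0, 0.0, 103.0]
force: [0.4, 0.3, -0.3]
grip_width: 0.0868
grasp_force: 0.0
```

```bash
cat >> h.py <<'E'
def goto(x,y,yawy):
    "shift in tool x,y (mm), turn (rad) to bring the TCP to x,y with tool y at world azimuth yawy (shift in the present frame)"
    s=telemetry.get_obs(); R=Ro.from_euler("xyz",s["tool_rot"],degrees=True).as_matrix()
    d=R.T@(np.array([x,y,s["tool_pos"][2]])-s["tool_pos"])*1000
    cur=np.degrees(np.arctan2(R[1,1],R[0,1])); print("shift",d.round(1),"turn",round(np.radians(cur-yawy),4),"at",s["tool_pos"].round(4),s["tool_rot"].round(2),"F",s["force"].round(2),"w",round(s["grip_width"],4),round(s["grasp_force"],1),"t",round(s["time_s"],2))
E
python3 -c "
from h import *
goto(.616,-.1797,-15.1)"
```

```text
shift [-3.106e+02 -8.690e+01  2.000e-01] turn 0.4913 at [0.6305 0.1425 0.1871] [-1.7999e+02  4.0000e-02  1.0305e+02] F [ 0.42  0.26 -0.29] w 0.0868 0.0 t 1.77
```

>>> arm_command:
  series: "-29 -1 0 0.045 0;-29 -1 0 0.045 0;-29 -1 0 0.045 0;-29 -1 0 0.045 0;-29 -1 0 0.045 0;-29 -1 0 0.045 0;-29 -1 0 0.045 0;-29 -1 0 0.045 0;-29 -1 0 0.045 0;-29 -1 0 0.045 0;-20 -1 0 0.041 0;0 0 0 0 0;0 0 0 0 0;0 0 0 0 0"

```text
time_s: 2.93
tool_pos: [0.6234, -0.1603, 0.1871]
tool_rot: [-180.0, -0.1, 75.2]
force: [-0.2, -0.2, 0.7]
grip_width: 0.0867
grasp_force: 0.0
```

```bash
python3 -c "
from h import *
goto(.616,-.1797,-15.1)
cv2.imwrite('pics/s1.png',cams.read_camera('side')[110:230,200:340])
print(proj('side',telemetry.get_obs()['tool_pos']))"
```

```text
shift [-20.6  -2.2  -0. ] turn 0.0057 at [ 0.6234 -0.1603  0.1871] [-1.7999e+02 -7.0000e-02  7.5220e+01] F [-0.25 -0.19  0.73] w 0.0867 0.0 t 2.93
[263.52459432 138.6346291 ]
```

>>> arm_command:
  series: "-10.6 -1.2 0 0.003 0;-10 -1 0 0.003 0;0 0 10 0 0;0 0 15 0 0;0 0 15 0 0;0 0 15 0 0;0 0 15 0 0;0 0 15 0 0;0 0 10 0 0;0 0 10 0 0;0 0 7 0 0;0 0 5 0 0;0 0 0 0 0;0 0 0 0 0;0 0 0 0 0"

```text
time_s: 4.23
tool_pos: [0.6163, -0.1811, 0.071]
tool_rot: [179.9, -0.0, 74.8]
force: [0.4, -0.4, -0.2]
grip_width: 0.0871
grasp_force: 0.0
```

```bash
python3 -c "
from h import *
goto(.616,-.1797,-15.1)
a=cams.read_camera('side')[110:230,200:340];b=cams.read_camera('top')[150:240,255:345]
cv2.imwrite('pics/s1.png',np.hstack([cv2.resize(a,(420,360),interpolation=2),cv2.resize(b,(360,360),interpolation=2)]))"
```

```text
shift [ 1.3 -0.6 -0. ] turn -0.0014 at [ 0.6163 -0.1811  0.071 ] [ 1.7992e+02 -1.0000e-02  7.4820e+01] F [ 0.43 -0.35 -0.17] w 0.0871 0.0 t 4.23
```

View pics/s1.png

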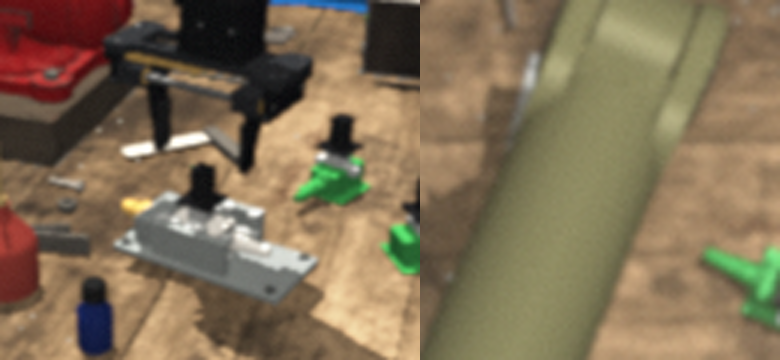

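```bash
python3 -c "
from h import *
s=telemetry.get_obs();p=s['tool_pos'];R=Ro.from_euler('xyz',s['tool_rot'],degrees=True).as_matrix()
for d in(-.05,0,.05):
  for z in (0,-.03,-.04):print(d,z,proj('side',p+R[:,1]*d+R[:,2]*z))
print(s['qpos'].round(1))
im=cams.read_camera('side');cv2.imwrite('pics/s2.png',cv2.resize(im[130:210,220:320],(800,640),interpolation=2)[:600])"
```

```text
-0.05 0 [281.61300479 176.89093006]
-0.05 -0.03 [282.12643201 167.76557365]
-0.05 -0.04 [282.30106709 164.66171159]
0 0 [267.00709409 172.52141157]
0 -0.03 [267.29177338 163.52930957]
0 -0.04 [267.38856074 160.47210835]
0.05 0 [253.0136919  168.33513171]
0.05 -0.03 [253.0882864  159.47328622]
0.05 -0.04 [253.11363697 156.46163114]
[ -9.9  23.7  30.4  93.3 -12.8  66.4   8.3]
```

View pics/s2.png

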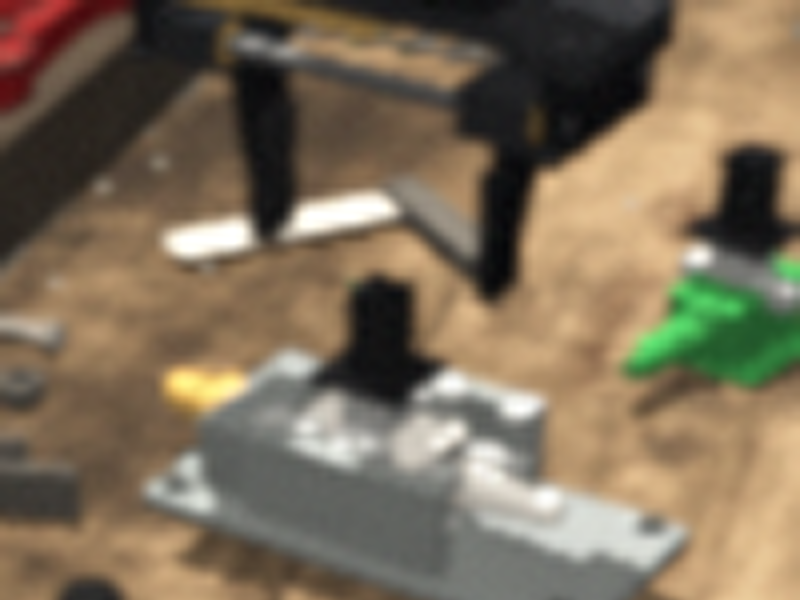

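The fingertips show at about (253.7,159.4) and (281.7,167) in the side view. That is roughly 9 px above where the reported TCP should be. I'll cross-check before closing, using the start-pose top image and the arm's silhouette now.

```bash
python3 -c "
from h import *
t0=cv2.imread('pics/top0.png');t=cams.read_camera('top')
p0=np.array([.2683,.5914,.1863])
for z in(0,.07,.15):print('start TCP proj',z,proj('top',p0+[0,0,z]))
p=telemetry.get_obs()['tool_pos'];u=np.array([np.cos(np.radians(-15.1)),np.sin(np.radians(-15.1)),0]);v=np.array([-u[1],u[0],0])
for z in(0,.07,.1,.2):print('now',z,proj('top',p+[0,0,z]), 'body ends',proj('top',p+[0,0,z]+u*.095),proj('top',p+[0,0,z]-u*.095))
o=np.zeros((440,800,3),np.uint8);o[:400,:400]=cv2.resize(t0[284:384,0:100],(400,400));o[:440,400:]=cv2.resize(t[110:240,230:348],(400,440))
cv2.imwrite('pics/s3.png',o)"
```

```text
start TCP proj 0 [ 19.38086943 303.83553406]
start TCP proj 0.07 [  6.72025425 306.60474495]
start TCP proj 0.15 [ -9.54242465 310.16182229]
now 0 [292.2154953  186.83568517] body ends [299.91907515 157.90266752] [284.39789479 216.19694029]
now 0.07 [294.12173784 183.65094091] body ends [302.17986478 153.35594478] [285.93853919 214.41615139]
now 0.1 [294.99624089 182.18991562] body ends [303.2164865  151.27117249] [286.64568996 213.59877508]
now 0.2 [298.19838635 176.84011668] body ends [307.00940264 143.6431571 ] [289.23702676 210.60351947]
```

View pics/s3.png

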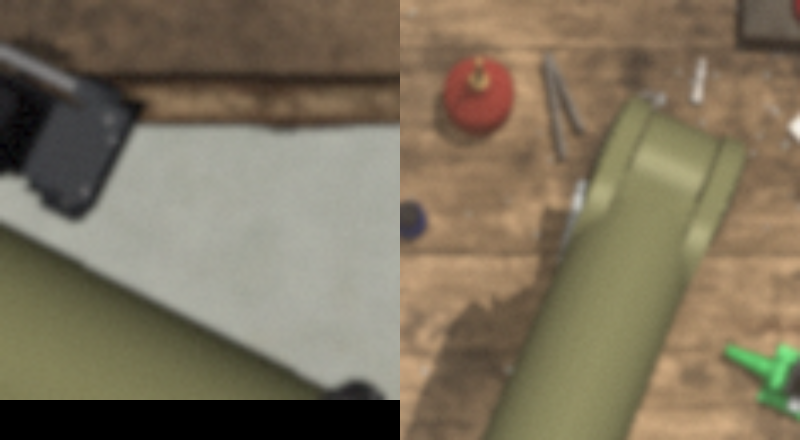

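>>> arm_command:
  series: "0.6 -0.3 0 0 80;0.6 -0.3 0 0 130;0 0 0 0 130;0 0 0 0 130;0 0 0 0 130;0 0 0 0 130;0 0 0 0 130;0 0 0 0 130"
  squeeze: 5

```text
time_s: 5.1
tool_pos: [0.6154, -0.1796, 0.0702]
tool_rot: [180.0, -0.0, 74.8]
force: [0.7, -0.4, -0.2]
grip_width: 0.0453
grasp_force: 0.0
```

```bash
python3 -c "
from h import *
goto(.616,-.1797,-15.1)
im=cams.read_camera('side');cv2.imwrite('pics/s4.png',cv2.resize(im[130:205,220:320],(800,600),interpolation=2))"
```

```text
shift [0.1 0.5 0. ] turn -0.0015 at [ 0.6154 -0.1796  0.0702] [180.    -0.    74.81] F [ 0.74 -0.42 -0.24] w 0.0453 0.0 t 5.1
```

View pics/s4.png

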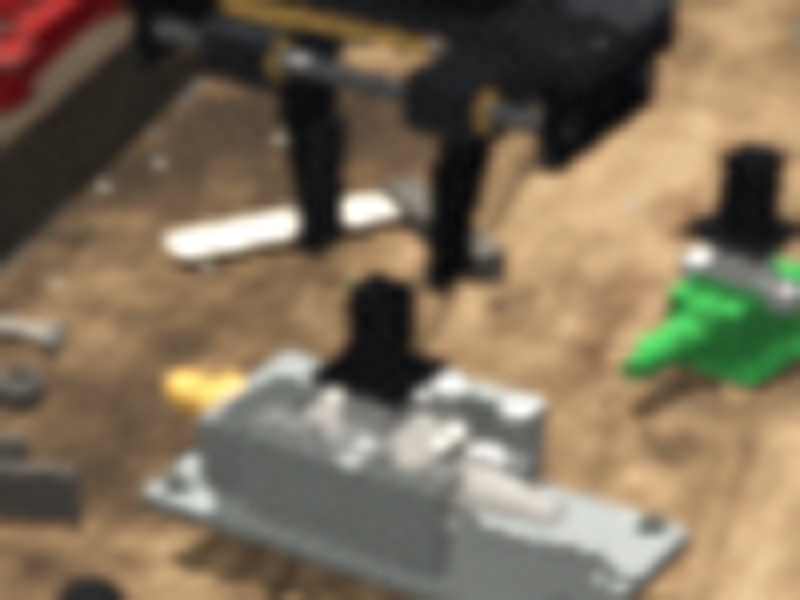

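The fingers are still about 9.5 px high in the picture, with their separation as predicted. That suggests the tool really stands about 30 mm higher than reported. I'll descend 23 mm with the fingers straddling wide and compare again. This is clear of everything under either reading.

>>> arm_command:
  series: "0 0 0 0 80;0 0 0 0 80;0 0 0 0 80;0 0 4 0 80;0 0 4 0 80;0 0 4 0 80;0 0 4 0 80;0 0 4 0 80;0 0 3 0 80;0 0 0 0 80;0 0 0 0 80"

```text
time_s: 6.07
tool_pos: [0.6153, -0.1796, 0.047]
tool_rot: [-180.0, 0.0, 74.8]
force: [-0.6, -0.1, -0.2]
grip_width: 0.0594
grasp_force: 0.0
```

```bash
python3 -c "
from h import *
goto(.616,-.1797,-15.1)
im=cams.read_camera('side');cv2.imwrite('pics/s5.png',cv2.resize(im[130:205,220:320],(800,600),interpolation=2))"
```

```text
shift [ 0.1  0.7 -0. ] turn -0.0015 at [ 0.6153 -0.1796  0.047 ] [-179.97    0.     74.81] F [-0.61 -0.07 -0.22] w 0.0594 0.0 t 6.07
```

View pics/s5.png

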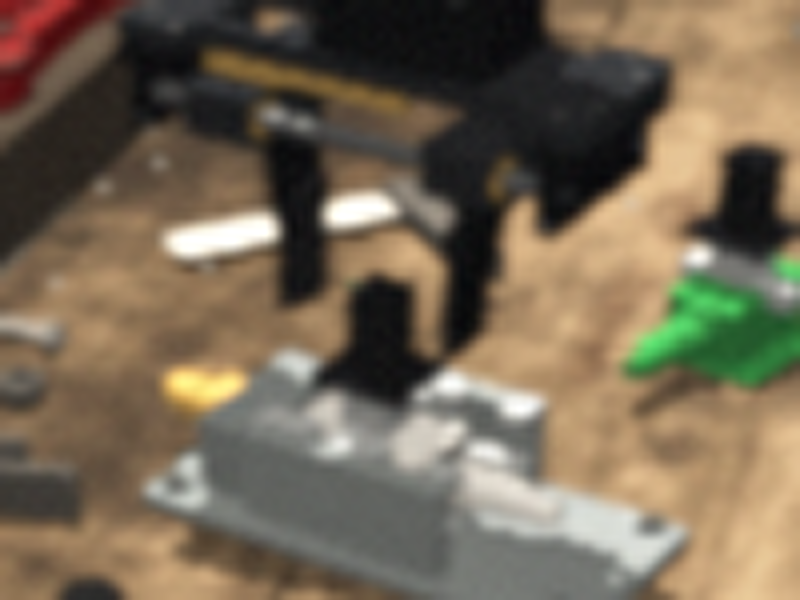

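Right fingertip is at (277.5,173.5) and left at (257.5,167.5), seemingly straddling the stem at (268,170). A gentle close will confirm it.

>>> arm_command:
  series: "0 0.4 0 0 140;0 0 0 0 170;0 0 0 0 185;0 0 0 0 190;0 0 0 0 195;0 0 0 0 200;0 0 0 0 205;0 0 0 0 205;0 0 0 0 205"
  squeeze: 4

```text
time_s: 6.87
tool_pos: [0.6151, -0.1795, 0.0472]
tool_rot: [-179.9, -0.0, 74.8]
force: [-3.4, 0.9, 1.4]
grip_width: 0.0197
grasp_force: 4.0
```

Width is 19.7 mm, so the stem is gripped and the real tip height is about 30 mm above the reported one. Centre laterally, then ease down onto the collar.

>>> arm_command:
  series: "0 -0.5 0 0 205;0 -0.5 0 0 205;0 0 2 0 205;0 0 2 0 205;0 0 2 0 205;0 0 2 0 205;0 0 0 0 205;0 0 0 0 205"
  squeeze: 3

```text
time_s: 7.53
tool_pos: [0.6146, -0.1795, 0.0392]
tool_rot: [-180.0, -0.0, 74.8]
force: [-4.0, 0.9, 3.9]
grip_width: 0.0201
grasp_force: 3.0
```

>>> arm_command:
  series: "0 -0.7 1 0 205;0 -0.7 1 0 205;0 0 1 0 205;0 0 0 0 205;0 0 0 0 205"

```text
time_s: 7.95
tool_pos: [0.6145, -0.1794, 0.0367]
tool_rot: [179.9, 0.0, 74.8]
force: [0.1, 0.9, 4.9]
grip_width: 0.0203
grasp_force: 3.0
```

>>> arm_command:
  series: "0 0 1 0 205;0 0 1 0 205;0 0 0 0 205;0 0 0 0 205"

```text
time_s: 8.28
tool_pos: [0.6145, -0.1793, 0.0346]
tool_rot: [179.9, -0.0, 74.8]
force: [1.2, -0.5, 4.3]
grip_width: 0.0201
grasp_force: 3.0
```

>>> arm_command:
  series: "0 0 1 0 205;0 0 1 0 205;0 0 0 0 205;0 0 0 0 205"

```text
time_s: 8.62
tool_pos: [0.6144, -0.1793, 0.0326]
tool_rot: [179.9, -0.0, 74.8]
force: [3.1, -1.0, 4.8]
grip_width: 0.0197
grasp_force: 3.0
```

>>> arm_command:
  series: "0 0 1 0 205;0 0 1 0 205;0 0 0 0 205;0 0 0 0 205"

```text
time_s: 8.95
tool_pos: [0.6143, -0.1792, 0.0305]
tool_rot: [179.9, -0.0, 74.8]
force: [5.3, -1.1, 4.4]
grip_width: 0.0198
grasp_force: 3.0
```

>>> arm_command:
  series: "0 0 1 0 205;0 0 0 0 205;0 0 0 0 205"

```text
time_s: 9.2
tool_pos: [0.6141, -0.1791, 0.0294]
tool_rot: [179.9, -0.0, 74.8]
force: [3.5, -0.6, 3.9]
grip_width: 0.0203
grasp_force: 3.0
```

>>> arm_command:
  series: "0 0.4 1 0 205;0 0 1 0 205;0 0 0 0 205;0 0 0 0 205"

```text
time_s: 9.53
tool_pos: [0.6141, -0.1791, 0.0272]
tool_rot: [180.0, -0.0, 74.8]
force: [4.3, -2.1, 4.1]
grip_width: 0.0201
grasp_force: 3.0
```

>>> arm_command:
  series: "0 0 1 0 205;0 0 1 0 205;0 0 0 0 205;0 0 0 0 205"

```text
time_s: 9.87
tool_pos: [0.614, -0.1792, 0.0252]
tool_rot: [180.0, -0.0, 74.8]
force: [4.8, -1.3, 4.5]
grip_width: 0.0197
grasp_force: 3.0
```

>>> arm_command:
  series: "0 0 1 0 205;0 0 0 0 205;0 0 0 0 205"

```text
time_s: 10.12
tool_pos: [0.6141, -0.1791, 0.0242]
tool_rot: [180.0, -0.0, 74.8]
force: [5.7, -1.0, 4.5]
grip_width: 0.0199
grasp_force: 3.3
```

>>> arm_command:
  series: "0 0.5 1 0 205;0 0.3 1 0 205;0 0 0 0 205;0 0 0 0 205"

```text
time_s: 10.45
tool_pos: [0.6143, -0.1792, 0.0222]
tool_rot: [-179.9, -0.0, 74.8]
force: [3.0, 0.2, 6.8]
grip_width: 0.0199
grasp_force: 6.5
```

>>> arm_command:
  series: "0 0 1 0 205;0 0 1 0 205;0 0 0 0 205;0 0 0 0 205"

```text
time_s: 10.78
tool_pos: [0.6143, -0.1792, 0.0221]
tool_rot: [-180.0, -0.1, 74.8]
force: [-0.9, 1.0, 16.5]
grip_width: 0.0202
grasp_force: 10.3
```

Force climbs from 4.5 to 16.5 N with z stalled at 0.0221, so this is the firm stop. Tighten the grip while holding it down, then start sliding with a short test step.

>>> arm_command:
  series: "0 0 0 0 225;0 0 0 0 225;0 0 0 0 225;0 0 0 0 225"
  squeeze: 25

```text
time_s: 11.12
tool_pos: [0.6144, -0.1792, 0.0222]
tool_rot: [-180.0, -0.1, 74.8]
force: [-0.3, 1.4, 16.6]
grip_width: 0.0199
grasp_force: 27.6
```

>>> arm_command:
  series: "0 -1 0 0 225;0 -1 0 0 225;0 -1 0 0 225;0 0 0 0 225"

```text
time_s: 11.45
tool_pos: [0.6143, -0.1792, 0.0222]
tool_rot: [179.7, -0.0, 74.8]
force: [6.8, -0.3, 9.9]
grip_width: 0.0195
grasp_force: 26.8
```

>>> arm_command:
  series: "0 -1 0 0 225;0 -1 0 0 225;0 0 0 0 225;0 0 0 0 225"

```text
time_s: 11.78
tool_pos: [0.6131, -0.1789, 0.0222]
tool_rot: [179.6, -0.0, 74.8]
force: [7.3, -1.4, 8.5]
grip_width: 0.0199
grasp_force: 26.6
```

>>> arm_command:
  series: "0 -1 0.5 0 225;0 -1 0 0 225;0 -1 0 0 225;0 -1 0 0 225;0 0 0 0 225"

```text
time_s: 12.2
tool_pos: [0.6101, -0.1781, 0.0222]
tool_rot: [179.5, -0.0, 74.8]
force: [8.3, -1.7, 8.5]
grip_width: 0.0194
grasp_force: 26.7
```

>>> arm_command:
  series: "0 -1 0.5 0 225;0 -1 0.5 0 225;0 -1 0 0 225;0 -1 0 0 225;0 -1 0 0 225;0 0 0 0 225"

```text
time_s: 12.7
tool_pos: [0.6068, -0.1773, 0.0222]
tool_rot: [179.3, -0.0, 74.8]
force: [10.0, -2.8, 12.1]
grip_width: 0.0199
grasp_force: 27.0
```

>>> arm_command:
  series: "0 -1.5 0 0 225;0 -1.5 0 0 225;0 -1.5 0 0 225;0 -1.5 0 0 225;0 0 0 0 225"

```text
time_s: 13.12
tool_pos: [0.6009, -0.1757, 0.0222]
tool_rot: [179.3, -0.0, 74.8]
force: [9.7, -2.7, 11.3]
grip_width: 0.0197
grasp_force: 27.0
```

>>> arm_command:
  series: "0 -1.5 0 0 225;0 -1.5 0 0 225;0 -1.5 0 0 225;0 -1.5 0 0 225;0 -1.5 0 0 225;0 -1.5 0 0 225;0 -1.5 0 0 225;0 -1.5 0 0 225"

```text
time_s: 13.78
tool_pos: [0.5897, -0.1727, 0.0222]
tool_rot: [179.3, -0.0, 74.8]
force: [11.9, -3.2, 12.1]
grip_width: 0.0198
grasp_force: 26.9
```

>>> arm_command:
  series: "0 -2 0 0 225;0 -2 0 0 225;0 -2 0 0 225;0 -2 0 0 225;0 -2 0 0 225;0 -2 0 0 225;0 -2 0 0 225;0 -2 0 0 225"

```text
time_s: 14.45
tool_pos: [0.5743, -0.1686, 0.0222]
tool_rot: [179.3, -0.0, 74.8]
force: [10.7, -2.6, 10.9]
grip_width: 0.0198
grasp_force: 26.9
```

>>> arm_command:
  series: "0 -2 0 0 225;0 -2 0 0 225;0 -2 0 0 225;0 -2 0 0 225;0 -2 0 0 225;0 -2 0 0 225;0 -2 0 0 225;0 -2 0 0 225;0 -2 0 0 225;0 -2 0 0 225;0 -2 0 0 225;0 -2 0 0 225"

```text
time_s: 15.45
tool_pos: [0.5471, -0.1612, 0.0197]
tool_rot: [179.8, 0.0, 74.8]
force: [7.3, -1.9, 6.6]
grip_width: 0.0199
grasp_force: 26.7
```

>>> arm_command:
  series: "0 -2 0 0 225;0 -2 0 0 225;0 -2 0 0 225;0 -2 0 0 225;0 -2 0 0 225;0 -2 0 0 225;0 -2 0 0 225;0 -2 0 0 225;0 -2 0 0 225;0 -2 0 0 225;0 -2 0 0 225;0 0 0 0 225"

```text
time_s: 16.45
tool_pos: [0.5256, -0.1553, 0.0196]
tool_rot: [179.8, 0.0, 74.8]
force: [4.9, -1.5, 6.1]
grip_width: 0.02
grasp_force: 26.8
```

```bash
python3 -c "
from h import *
p=telemetry.get_obs();print(p['tool_pos'],p['force'],np.linalg.norm(p['tool_pos'][:2]-[.6144,-.1792]))
im=cams.read_camera('side');cv2.imwrite('pics/s6.png',cv2.resize(im[130:230,220:340],(720,600),interpolation=2))"
```

```text
[ 0.52556451 -0.15528396  0.01957794] [ 4.93178224 -1.49871855  6.09166438] 0.09199848537313345
```

View pics/s6.png

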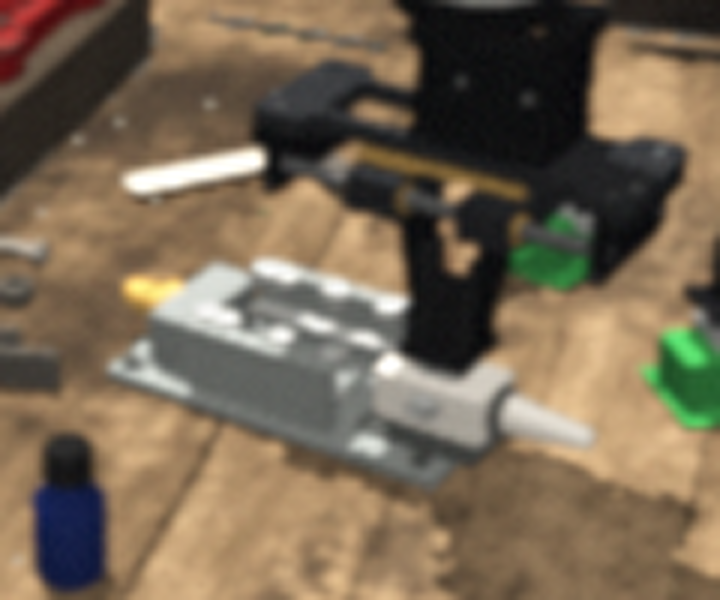

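The picture shows the nozzle clear of the dock walls on the apron, at (295,198), held by the stem. Now lift it.

>>> arm_command:
  series: "0 0 -2 0 225;0 0 -3 0 225;0 0 -4 0 225;0 0 -5 0 225;0 0 -6 0 225;0 0 -8 0 225;0 0 -10 0 225;0 0 -10 0 225;0 0 -10 0 225;0 0 -10 0 225;0 0 -10 0 225;0 0 -10 0 225;0 0 -8 0 225;0 0 -5 0 225;0 0 0 0 225;0 0 0 0 225"
  squeeze: 35

```text
time_s: 17.83
tool_pos: [0.524, -0.1547, 0.1199]
tool_rot: [180.0, -0.0, 74.8]
force: [-0.1, 0.2, -4.4]
grip_width: 0.0199
grasp_force: 37.0
```

>>> arm_command:
  series: "5 0.5 0 -0.008 225;10 1.2 0 -0.016 225;15 1.6 0 -0.024 225;15 1.6 0 -0.024 225;15 1.6 0 -0.024 225;15 1.6 0 -0.024 225;15 1.6 0 -0.024 225;15 1.6 0 -0.024 225;15 1.6 0 -0.024 225;15 1.6 0 -0.024 225;15 1.6 0 -0.024 225;15 1.6 0 -0.024 225;15 1.6 0 -0.024 225;15 1.6 0 -0.024 225;15 1.6 0 -0.024 225;15 1.6 0 -0.024 225;15 1.6 0 -0.024 225;15 1.6 0 -0.024 225;10 1.2 0 -0.016 225;5 0.5 0 -0.008 225"

```text
time_s: 19.5
tool_pos: [0.5686, 0.1137, 0.1197]
tool_rot: [-180.0, -0.1, 99.8]
force: [-1.3, 0.8, -4.7]
grip_width: 0.0198
grasp_force: 37.0
```

```bash
python3 -c "
from h import *
goto(.563,.167,14.9)"
```

```text
shift [53.5  3.6  0. ] turn -0.0891 at [0.5686 0.1137 0.1197] [-1.80e+02 -5.00e-02  9.98e+01] F [-1.35  0.77 -4.67] w 0.0198 37.0 t 19.5
```

>>> arm_command:
  series: "9 0.5 0 0 225;12 0.8 0 0 225;12 0.8 0 0 225;12 0.8 0 0 225;8.5 0.7 0 0 225;0 0 0 -0.03 225;0 0 0 -0.03 225;0 0 0 -0.029 225;0 0 0 0 225;0 0 0 0 225"

```text
time_s: 20.33
tool_pos: [0.5635, 0.1647, 0.1197]
tool_rot: [180.0, -0.0, 104.6]
force: [-0.6, -0.1, -3.1]
grip_width: 0.0198
grasp_force: 37.0
```

```bash
python3 -c "
from h import *
goto(.563,.167,14.9)
a=cams.read_camera('side')[150:310,180:340];
cv2.imwrite('pics/s7.png',cv2.resize(a,(600,600),interpolation=2))"
```

```text
shift [2.4 0.1 0. ] turn -0.0046 at [0.5635 0.1647 0.1197] [180.    -0.   104.63] F [-0.64 -0.11 -3.08] w 0.0198 37.0 t 20.33
```

View pics/s7.png

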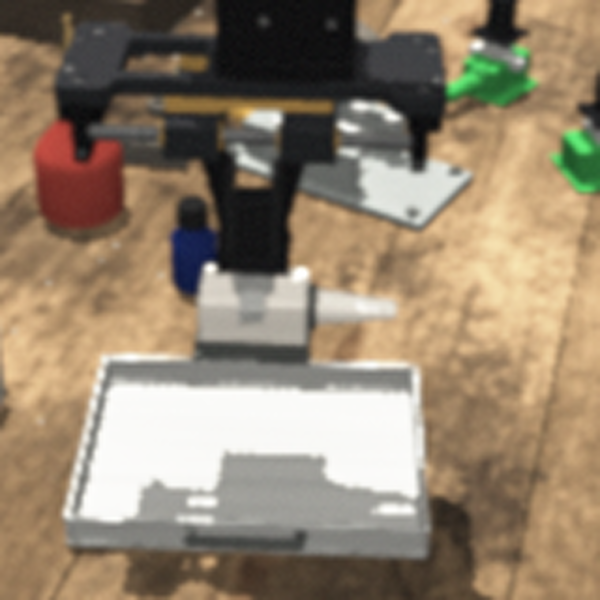

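The nozzle hangs level above the tray, spout along the tray's long side. Nudge into place and descend.

>>> arm_command:
  series: "2.3 0 5 -0.004 225;0 0 10 0 225;0 0 10 0 225;0 0 10 0 225;0 0 10 0 225;0 0 10 0 225;0 0 8 0 225;0 0 5 0 225;0 0 3 0 225;0 0 2 0 225;0 0 0 0 225;0 0 0 0 225"

```text
time_s: 21.38
tool_pos: [0.5633, 0.1666, 0.0472]
tool_rot: [180.0, -0.0, 104.9]
force: [-0.6, -0.4, -4.1]
grip_width: 0.0197
grasp_force: 37.0
```

>>> arm_command:
  series: "0 0 2 0 225;0 0 2 0 225;0 0 2 0 225;0 0 2 0 225;0 0 0 0 225;0 0 0 0 225"

```text
time_s: 21.88
tool_pos: [0.5628, 0.1665, 0.0386]
tool_rot: [-180.0, 0.0, 104.9]
force: [0.8, 0.2, -3.5]
grip_width: 0.0197
grasp_force: 37.0
```

>>> arm_command:
  series: "0 0 1.5 0 225;0 0 1.5 0 225;0 0 1 0 225;0 0 0 0 225;0 0 0 0 225"

```text
time_s: 22.3
tool_pos: [0.5629, 0.1665, 0.0347]
tool_rot: [-180.0, -0.0, 104.9]
force: [0.0, -0.5, -3.6]
grip_width: 0.0197
grasp_force: 37.0
```

>>> arm_command:
  series: "0 0 1 0 225;0 0 1 0 225;0 0 1 0 225;0 0 0 0 225;0 0 0 0 225"

```text
time_s: 22.72
tool_pos: [0.5628, 0.1665, 0.0317]
tool_rot: [-180.0, 0.0, 104.9]
force: [0.4, 0.4, -3.6]
grip_width: 0.0198
grasp_force: 37.0
```

>>> arm_command:
  series: "0 0 1 0 225;0 0 1 0 225;0 0 1 0 225;0 0 0 0 225;0 0 0 0 225"

```text
time_s: 23.13
tool_pos: [0.5628, 0.1665, 0.0286]
tool_rot: [-180.0, -0.0, 104.9]
force: [-0.0, -0.4, -4.1]
grip_width: 0.0199
grasp_force: 37.0
```

>>> arm_command:
  series: "0 0 1 0 225;0 0 1 0 225;0 0 0 0 225;0 0 0 0 225"

```text
time_s: 23.47
tool_pos: [0.5629, 0.1665, 0.0267]
tool_rot: [-180.0, -0.0, 104.9]
force: [0.2, -0.8, -3.5]
grip_width: 0.0198
grasp_force: 37.0
```

>>> arm_command:
  series: "0 0 1 0 225;0 0 1 0 225;0 0 0 0 225;0 0 0 0 225"

```text
time_s: 23.8
tool_pos: [0.5629, 0.1665, 0.0247]
tool_rot: [-180.0, -0.0, 104.9]
force: [-0.4, -0.1, -4.0]
grip_width: 0.0197
grasp_force: 37.0
```

>>> arm_command:
  series: "0 0 1 0 225;0 0 1 0 225;0 0 0 0 225;0 0 0 0 225"

```text
time_s: 24.13
tool_pos: [0.563, 0.1665, 0.0234]
tool_rot: [180.0, -0.0, 104.9]
force: [-2.7, -0.2, 3.0]
grip_width: 0.02
grasp_force: 37.8
```

>>> arm_command:
  series: "0 0 1 0 225;0 0 1 0 225;0 0 0 0 225;0 0 0 0 225"

```text
time_s: 24.47
tool_pos: [0.563, 0.1665, 0.0209]
tool_rot: [180.0, -0.0, 104.9]
force: [-2.3, -0.3, 4.7]
grip_width: 0.0196
grasp_force: 37.9
```

Contact at about 0.0235, after which the button spring takes up. Ease back to near zero load and release.

>>> arm_command:
  series: "0 0 -1 0 225;0 0 -1 0 225;0 0 0 0 225;0 0 0 0 225"

```text
time_s: 24.8
tool_pos: [0.563, 0.1665, 0.0228]
tool_rot: [180.0, -0.0, 104.9]
force: [-2.3, -1.1, 3.3]
grip_width: 0.0199
grasp_force: 37.8
```

>>> arm_command:
  series: "0 0 0 0 200;0 0 0 0 190;0 0 0 0 170;0 0 0 0 140;0 0 0 0 100;0 0 0 0 60;0 0 0 0 0;0 0 0 0 0;0 0 0 0 0;0 0 -3 0 0;0 0 -6 0 0;0 0 -10 0 0;0 0 -15 0 0;0 0 -15 0 0;0 0 -20 0 0;0 0 -20 0 0;0 0 -20 0 0;0 0 -20 0 0;0 0 0 0 0"

```text
time_s: 26.38
tool_pos: [0.5659, 0.1673, 0.1576]
tool_rot: [179.5, -0.1, 104.9]
force: [0.9, -0.4, -0.1]
grip_width: 0.0872
grasp_force: 0.0
```

>>> arm_command:
  series: "20 0 0 0 0;30 0 0 0 0;30 0 0 0 0;30 0 0 0 0;30 0 0 0 0;30 0 0 0 0;30 0 0 0 0;30 0 0 0 0;20 0 0 0 0;0 0 0 0 0;0 0 0 0 0"

```text
time_s: 27.3
tool_pos: [0.4975, 0.4095, 0.1515]
tool_rot: [-180.0, 0.0, 105.1]
force: [0.4, -1.1, -0.0]
grip_width: 0.0869
grasp_force: 0.0
```

```bash
python3 -c "
from h import *
goto(.563,.167,14.9)
t=cams.read_camera('top');s=cams.read_camera('side')
cv2.imwrite('pics/t9.png',t);cv2.imwrite('pics/s9.png',s)
def dark(im,n,x0,y0,x1,y1):
    v=im[y0:y1,x0:x1].max(2)<60;c,l,st,ce=cv2.connectedComponentsWithStats(v.astype(np.uint8))
    for i in range(1,c):
        if st[i,4]>15:print(n,st[i]+[x0,y0,0,0,0],ce[i]+[x0,y0])
dark(t,'top',155,165,215,245);dark(s,'side',200,220,300,300)
o=np.array([.563,.1665,.003])
for z in(.0735-.017,.0735,.0905):print(z,proj('top',o+[0,0,z]),proj('side',o+[0,0,z]))
s0=cv2.imread('pics/side0.png');t0=cv2.imread('pics/top0.png')
for nm,b,a,(x0,y0,x1,y1) in[('oil',t0,t,(238,120,268,152)),('bottle',t0,t,(222,165,242,185)),('tin',t0,t,(165,125,197,158)),('oil s',s0,s,(183,150,218,218)),('bottle s',s0,s,(222,198,242,232)),('tin s',s0,s,(142,228,184,270))]:print(nm,cv2.absdiff(b,a)[y0:y1,x0:x1].mean().round(2))
"
```

```text
shift [-2.511e+02  1.000e-01  0.000e+00] turn 0.0032 at [0.4975 0.4095 0.1515] [-1.7997e+02  1.0000e-02  1.0508e+02] F [ 0.36 -1.07 -0.02] w 0.0869 0.0 t 27.3
side [ 200  220  100   80 3544] [257.45569977 245.56207675]
side [200 271   6  29 127] [201.81102362 286.50393701]
0.056499999999999995 [180.80195654 203.76610797] [247.50178044 251.35765544]
0.0735 [179.99038072 203.21295173] [247.48639123 245.23606029]
0.0905 [179.16028303 202.64717129] [247.47063929 238.9701757 ]
oil 1.8
bottle 1.78
tin 1.56
oil s 29.42
bottle s 63.75
tin s 50.94
```

```bash
python3 -c "
from h import *
t=cams.read_camera('top')
w=t[168:245,152:215].max(2)
v=(w<100).astype(np.uint8);c,l,st,ce=cv2.connectedComponentsWithStats(v)
for i in range(1,c):
    if st[i,4]>12:print(st[i],ce[i]+[152,168])
print(t[186:226:2,164:200:2].max(2))
"
```

```text
[ 23  31  12  12 106] [180.17924528 204.09433962]
[[243 244 244 243 243 246 246 245 245 244 245 244 245 246 246 247 246 219]
 [244 244 244 244 242 245 245 245 246 245 245 245 245 246 246 246 247 235]
 [243 242 244 244 241 244 245 244 246 244 244 245 245 245 247 247 247 233]
 [243 242 243 244 243 243 245 245 245 245 244 245 244 245 247 246 247 244]
 [242 243 243 245 243 242 244 244 244 243 248 234 207 230 246 247 247 247]
 [241 243 243 244 243 241 247 244 250 243 238 172 137 208 247 247 246 247]
 [241 243 242 243 232 195 233 203 172 128 107 127 135 174 242 247 247 248]
 [241 241 242 243 229 110  95  86  86  81  86 119 187 175 238 248 247 249]
 [243 241 242 244 237 132  78  86  88  86  86 134 239 212 221 247 248 247]
 [241 240 243 242 237 171  78  84  87  83  80 118 219 201 211 247 248 247]
 [241 240 243 241 229 186  89  72  75  77  86  99 128 126 174 243 248 247]
 [240 241 243 242 227 168  93  75  80  87 102 124 162 136 155 240 248 248]
 [238 241 242 243 238 176  94  99 135 169 202 240 249 167 139 222 247 248]
 [235 242 241 243 242 210 120 170 237 246 252 250 240 164 153 218 247 248]
 [225 241 241 243 243 230 137 171 237 222 198 178 164 209 236 244 248 248]
 [222 241 241 242 243 236 198 149 145 167 244 250 238 245 246 246 248 248]
 [189 239 241 242 244 244 244 238 235 216 247 253 242 243 246 246 247 248]
 [208 237 244 241 243 244 246 245 244 228 234 253 244 241 246 246 247 249]
 [165 228 243 242 243 244 245 245 244 233 222 252 248 243 246 246 247 248]
 [176 224 243 242 243 244 245 245 245 244 235 248 250 244 246 247 247 248]]
```

The button sits at (180,204), where an upright nozzle centred in the tray should put it. The bystanders haven't moved, so I'm handing in.

```bash
python3 -c "
from cell import env
print(env.sign_off())"
```

```text
the job is handed in; nothing more can be done
None
```

I handed the job in at about 27 s: the button was pressed to its stop and held while the nozzle slid out of the dock, and the nozzle was then set down flat in the parts tray and released; the top view shows the oil can, bottle and tin where they stood.

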